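# Clamp the whetstone in its ratchet holder

### The job

Lift the loose lid off the whetstone holder by its knob and set it down flat on the table beside the holder, without dropping it. Then pump the holder's ratchet trigger until the jaw has pushed the stone against the end stop and grips it firmly, but do not crush it: stop before the sprung pad is pressed all the way in. Finish while holding: the jaw slackens if the trigger is let go, so keep pushing the trigger to keep the stone gripped, and leave the bottle, the cup and the knife where they are.

Things in the scene. Friction and masses are not known exactly. Their poses are not given: they have to be found in the camera images.
- holder: Fixed whetstone holder: open steel trough 238 long, 83 wide, 50 high (walls 4, floor 6) with a pump housing at one end. Origin: on the table under the trough's centre; +x = clamping direction, trigger end to end stop; z up. Housing from x -119 to -219 mm, 70 wide, 36 high; carriage and pawl above it up to 76 high; the toothed bar's tail reaches back to x -255, z 14 to 28.
- stop_face (a point): Centre of the end stop's face: inside of the trough's far end wall, at holder x = +115 mm.
- jaw (a joint): Slide of jaw and toothed bar along the holder's +x, in m: 0 = fully back, 0.065 = farthest; starts at 0 to 0.02. With the pad free, its face lies at holder x = -80 mm + jaw. A brake friction of about 5 N holds the bar in place; a stronger push from the sprung pad drives it back when the trigger is let go.
- pad (a joint): How far the sprung pad is pressed into the jaw, in m: 0 = free, 0.015 = bottomed. Spring 1.6 N per mm, so it shows the grip on the stone: 0.008 means about 13 N. Pad face 46 wide, 22 high.
- pad_face (a point): Centre of the pad's front face, which touches the stone's end.
- trigger (a joint): Angle in rad of the pump trigger, an upright lever: 0 = at rest, leaning 0.25 back (away from the stop), 0.5 = end of stroke, leaning 0.25 towards the stop. A light spring returns it (1.3 to 2.1 N at the crossbar). Forward it drives the jaw 40 mm per rad once a tooth engages (teeth every 8 mm, so 12 to 20 mm a stroke); swinging back it leaves the jaw. Several strokes are needed.
- trigger_hinge (a point): The trigger's hinge axis (along the holder's y), at holder x = -165, z = 10 mm. Force at the crossbar is about 0.35 of the force on the jaw, plus the return spring.
- trigger_bar (a point): Centre of the round black crossbar at the trigger's top: 16 in diameter, 64 long, lying along the holder's y, 115 mm from the hinge (about 121 mm above the table at rest). The stem under it is 10 thick by 14 wide; pushing the bar towards the stop is a stroke.
- lid: Loose flat steel lid, 242 x 87 x 9 mm including 5 mm ribs below, on the trough's rim at the start, long axis x along the holder. Origin: centre of the underside of the ribs (45 mm above the table on the holder, 0 when flat on the table). 0.25 kg.
- lid_knob (a point): Grasp point in the lid's wooden knob: 36 mm above the lid's origin; knob 28 in diameter, top at 50, its wide part from 27 to 47 mm, lid plate top at 9 mm.
- stone: Two-layer whetstone, 150 x 50 x 25 mm, about 0.45 kg, lying loose on the trough's floor under the lid, its long axis x along the holder, up to about 10 mm short of the stop. Origin: centre of its underside. Fully against the stop its origin is at holder x = +40 mm.
- bottle: Bystander: clear bottle, 60 in diameter, 170 high, origin under its centre.
- cup: Bystander: steel cup, 72 in diameter, 80 high, origin under its centre.
- knife: Bystander: kitchen knife lying flat, handle 120 long to its -x, blade 200 long to its +x, up to 18 high, origin where handle and blade meet.

How it is judged (in metres and radians):
On the way, in this order (a step that is already met when the one before it is completed fails the run):
1. the lid lies flat on the table beside the holder, released and at rest (height (world z) of lid below 0.008 m and angle between lid's own z axis and vertical below 0.06 rad and linear speed of lid below 0.03 m/s and contact force between lid and the arm below 0.1 N and contact force between lid and the fingers below 0.1 N), for 0.2 s.
2. the pumped jaw's pad presses on the stone (contact force between pad and stone above 1 N and value of joint trigger above 0.03 rad), for 0.1 s.
At the end, for the whole second after the job is handed in: The pad presses the stone with 7 to 30 N; the stone lies flat in the trough, within 3 mm of the stop and 3 degrees of straight; the robot is still pushing the trigger (over 0.8 N, trigger off its rest); the lid lies flat and still on the table (contact force between pad and stone between 7 and 30 N and x of stone in the frame of holder above 0.037 m and angle between the x axis of stone and the x axis of holder, either way round below 0.05 rad and z of stone in the frame of holder below 0.01 m and value of joint trigger above 0.03 rad and contact force between any of the fingers, the arm and trigger above 0.8 N and linear speed of stone below 0.01 m/s and height (world z) of lid below 0.008 m and angle between lid's own z axis and vertical below 0.06 rad and linear speed of lid below 0.02 m/s); the arm keeps its last pose, push and grip.
It fails at once if the stone was crushed: pad force over 32 N (contact force between pad and stone above 32 N).
It fails at once if the lid was dropped onto the table (height (world z) of lid below 0.03 m and linear speed of lid above 0.6 m/s).
It fails at once if a bystander was disturbed (distance of any of bottle, cup, knife from where it was at the start of the episode above 0.03 m or angle between any of bottle, cup's own z axis and vertical above 0.4 rad).
It also fails if it takes over 72 s, if anything falls off the work surface, if the arm or the gripper's body presses on something with over 40 N, if the wrist force passes 120 N, or if a joint passes its speed limit or range.

### The arm

A 6-joint arm with a two-finger parallel gripper is mounted at the origin on the work surface. World frame = base frame: x ahead of the robot, y to its left, z up, the work surface at z = 0. Lengths are in mm, angles in rad, forces in N, time in s.
With the tool pointing down it reaches from about 275 to 750 mm from the base axis. Payload 10.2 kg.
Tool frame: the origin (TCP) lies midway between the tips of the shut fingers; the grasp point (between the pads) lies grip_depth behind it (grip_depth is the distance from the TCP to the grasp point, in mm); z points along the fingers, y is the line along which they close (so a half turn about z gives the same grasp; the last joint's range is limited). The gripper opens to 85 mm and grips with 20 to 120 N. Pads are 22 mm wide; open, the fingers measure 114 mm over their backs; the gripper's body (76 mm by 85 mm) begins 54 mm behind the grasp point. The pads swing forward as they close: fully open they stand 13 mm farther back than shut.
Start: joints at [1.073, 0.313, 1.498, -0, 1.331, -0.223], TCP at [142.474, 505.304, 210.194] pointing down, gripper open.
Joint ranges: [-2.94, 2.94], [-0.97, 2.17], [0.19, 2.56], [-1.23, 4.37], [0.02, 3.11], [-2.88, 2.88]. Speed limits (rad/s): [2.39, 2.39, 3.01, 3.14, 3.14, 3.14].

### API

Orientations are given as a unit quaternion [w, x, y, z].
In Python, from rig import * gives the robot as it stands.
- The arm moves only by the tool servo_tool, never from a script. Its argument "commands" is a list of rows, each a list of 3 entries, a list of its own where there are three numbers: the gripper command: -1 is fully open, 1 is shut, values between are in proportion, then the shift along the tool's x, y, z in m, then the turn, a rotation vector about the tool's x, y, z in units of 6 degrees (1.0 is 6 degrees). In form: [[grip, [dx, dy, dz], [ax, ay, az]], ...]. A call has 1 to 10 rows; each row shifts and turns the commanded pose from where the row before left it, along the tool's axes as they then stand; what a row does not reach is not made up. A row lasts 1/12 s, in which the tool goes at most 41.7 mm and 7.16 degrees, less where a joint would pass 70% of its speed; a pose out of reach is approached as far as the arm can. A call is refused whole if a number of a shift passes 0.0417 or a number of a turn 1, either way. A call with a gripper value outside its range is refused whole. The fingers move at their own pace and stop on an object; "squeeze" is the grip in N (left out, the last holds). Time passes only in rows, so rows that do not move let the fingers close. It gives the time, the measured TCP pose, the force, the opening and the grip force at its end, in the units of the state.
- sense(): the state, without advancing time (a new reading comes with each control period).
- capture(name): name is "side" or "top"; returns a dict with "pixels" (480x640x3 uint8, red, green, blue), "z_map" (480x640 float32, mm along the optical axis (not along the pixel's ray), 0 where there is no reading), "fx", "fy", "cx", "cy" (pixels), "rvec" (rotation vector, rad) and "tvec" (3), from world to camera coordinates, as OpenCV has them. Camera axes: x right, y down, z forward; pixel columns grow to the right and rows downward; lengths in mm; the calibration is good to about 2 mm. A picture is of the moment at which its call begins.
- finish_job(): hands the job in; it is judged then, once.
The state is a dict: "time_s": time; "joints": joint angles; "dq": joint speeds; "tau": joint torques, N m; "eef_pos": TCP position; "ee_rot": TCP orientation; "force": force on the tool from outside, world axes, zero at the start; "wrist_torque": the same for the moment, N m; "grip_width": opening from 0.0 (shut) to 1.0 (fully open); "grip_force": force on a finger pad.
Only numpy, scipy, OpenCV 4.12 (cv2) and the standard library are available. Lean on these libraries where they do the work, as an engineer would, in place of code of your own. Each camera call takes 0.05 s, during which the arm holds its last target. There are 200 camera calls.

## Working session

There is one attempt and no reset: what is moved stays moved. The work goes in short steps, Python scripts to look and compute and a tool call to move; the robot and the scene stay as the last step left them, time stands still between calls to the robot, and variables do not carry over. Pictures are saved under pics/ and viewed, at most 10 in all, crops included, and the job is handed in when it is done.

Besides the shell and the picture viewer there is one more tool, called after "Emit:" as a command line: name --argument value ..., lists and objects as JSON in quotes. servo_tool: Moves the arm, as the interface text tells. Its arguments: {"type":"object","properties":{"commands":{"type":"array"},"squeeze":{"type":"number"}},"required":["commands"]}

```bash
mkdir -p pics; ls; python3 - <<'E'
from rig import *
import cv2,pickle
print(sense())
for n in("top","side"):
    c=capture(n); pickle.dump(c,open(n+".pkl","wb")); cv2.imwrite(f"pics/{n}0.png",c["pixels"][:,:,::-1]); print(n,c["fx"],c["fy"],c["cx"],c["cy"],c["rvec"],c["tvec"],(c["z_map"]>0).mean())
E
```

```text
pics
{'time_s': 0.0, 'joints': array([ 1.07258592e+00,  3.13452801e-01,  1.49845038e+00,  1.29179306e-05,
        1.33096865e+00, -2.23416020e-01]), 'dq': array([ 1.05068443e-03,  6.40188365e-05, -1.10404692e-03,  1.31750676e-03,
       -1.50256256e-03,  9.52915839e-04]), 'tau': array([-1.68190341e-03, -4.12250876e+01, -2.59744209e+01, -3.12065185e-04,
        4.05482599e-03,  1.61137058e-05]), 'eef_pos': array([142.33758334, 505.04597623, 209.6286479 ]), 'ee_rot': array([-2.31666016e-04,  1.36966802e-01,  9.90575432e-01, -5.96189640e-04]), 'force': array([ 0.62622952,  0.05582195, -0.34198286]), 'wrist_torque': array([ 0.01468941, -0.01974074, -0.00127945]), 'grip_force': 0.0, 'grip_width': 0.9966405142805687}
top 477.0579057642494 477.0579057642494 315.7534306983713 243.7619892321681 [ 2.15443797 -2.21118703  0.07619248] [   5.20444658  568.69022117 1217.69861647] 0.9960123697916666
side 455.91388527889666 455.91388527889666 325.230714961723 242.67563444839317 [ 2.25351786 -0.58259955  0.25056461] [-486.95374649  254.07193212  958.77020331] 0.9959830729166667
```

View pics/top0.png

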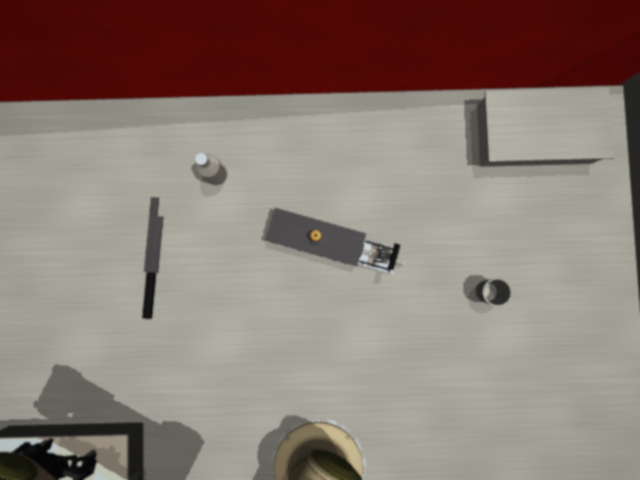

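View pics/side0.png

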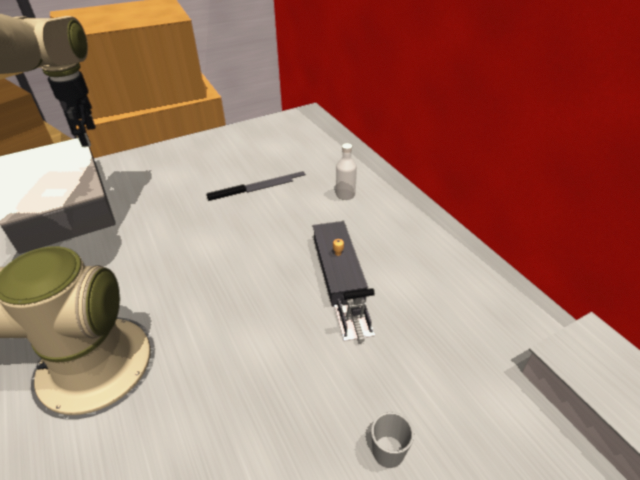

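The top view shows the lid (centre about 315,235), its orange knob at (316,236), and the black trigger bar at (395,256). The bottle is at (205,165), the cup at (493,291) and the knife on the left. The side view shows the knob at (338,245) and the bar at (358,293).

```bash
cat > h.py <<'E'
import numpy as np,cv2,pickle
def pts(c):
    R=cv2.Rodrigues(np.array(c["rvec"],float))[0]; t=np.array(c["tvec"],float)
    v,u=np.mgrid[:480,:640]; z=c["z_map"]
    P=np.stack([(u-c["cx"])/c["fx"]*z,(v-c["cy"])/c["fy"]*z,z],-1)
    return (P-t)@R   # world
def ray(c,u,v,h):
    R=cv2.Rodrigues(np.array(c["rvec"],float))[0]; t=np.array(c["tvec"],float)
    o=-R.T@t; d=R.T@np.array([(u-c["cx"])/c["fx"],(v-c["cy"])/c["fy"],1]); return o+d*(h-o[2])/d[2]
def bbox(m): 
    v,u=np.nonzero(m); return u.min(),u.max(),v.min(),v.max(),m.sum()
def big(m):
    n,l,s,c=cv2.connectedComponentsWithStats(m.astype(np.uint8)); i=1+np.argmax(s[1:,4]); return l==i
E
python3 - <<'E'
from h import *
for n in("top","side"):
    c=pickle.load(open(n+".pkl","rb")); W=pts(c); p=c["pixels"].astype(int)
    hsv=cv2.cvtColor(c["pixels"],cv2.COLOR_RGB2HSV)
    near=(W[...,0]>300)&(W[...,0]<750)&(abs(W[...,1])<330)
    kn=big(near&(hsv[...,1]>120)&(hsv[...,0]<25)&(p[...,0]>90)&(W[...,2]>55))
    v,u=np.nonzero(kn); print(n,"knob px",bbox(kn),W[kn].mean(0),"zmax",W[kn][:,2].max(),"ray",ray(c,u.mean(),v.mean(),90 if n=="top" else 80))
    lid=big(near&(W[...,2]>44)&(W[...,2]<64)&(p.max(-1)<110))
    v,u=np.nonzero(lid); pl=np.array([ray(c,a,b,54)[:2] for a,b in zip(u,v)],np.float32)
    print("lid z",np.median(W[lid][:,2]),cv2.minAreaRect(pl),cv2.boxPoints(cv2.minAreaRect(pl)).round(1).tolist())
    bar=near&(W[...,2]>105)&(W[...,2]<140)&(p.max(-1)<70)&(W[...,1]<-60)
    bar=big(bar); v,u=np.nonzero(bar); pl=np.array([ray(c,a,b,125)[:2] for a,b in zip(u,v)],np.float32)
    print("bar",bbox(bar),W[bar].mean(0),W[bar][:,2].max(),cv2.minAreaRect(pl))
    if n=="top":
        for nm,(u,v) in dict(bottle=(203,160),cup=(493,291),knife=(153,245),khandle=(149,295)).items():print(nm,W[v,u].round(),ray(c,u,v,0).round())
E
```

```text
top knob px (np.int64(310), np.int64(320), np.int64(230), np.int64(240), np.int64(86)) [584.59385594  -8.72791003  90.66129091] zmax 98.94883243616857 ray [584.65523076  -8.72505254  90.        ]
lid z 53.41831219336163 ((584.9264526367188, -8.329978942871094), (241.50018310546875, 85.05558776855469), 72.54664611816406) [[508.1000061035156, -110.80000305175781], [589.2999877929688, -136.3000030517578], [661.7000122070312, 94.0999984741211], [580.5999755859375, 119.5999984741211]]
bar (np.int64(388), np.int64(398), np.int64(244), np.int64(268), np.int64(149)) [ 526.69777386 -191.85412183  126.6749835 ] 133.6941190223832 ((527.572265625, -189.8249969482422), (19.485458374023438, 60.64960861206055), 73.84265899658203)
bottle [759. 246. 171.] [803. 286.   0.]
cup [ 434. -467.    7.] [ 434. -470.    0.]
knife [578. 421.  -3.] [578. 420.   0.]
khandle [447. 426.  14.] [447. 431.   0.]
side knob px (np.int64(333), np.int64(343), np.int64(239), np.int64(255), np.int64(136)) [584.03265798 -13.56988969  83.22184204] zmax 97.34887948508717 ray [585.83240043 -10.568923    80.        ]
lid z 54.483040074542885 ((583.1292724609375, -14.56243896484375), (244.79067993164062, 83.39054870605469), 72.70368194580078) [[506.8999938964844, -119.0], [586.5, -143.8000030517578], [659.2999877929688, 89.9000015258789], [579.7000122070312, 114.69999694824219]]
bar (np.int64(344), np.int64(373), np.int64(289), np.int64(299), np.int64(228)) [ 524.85344006 -195.81543566  125.8544267 ] 133.04946093153677 ((525.9776611328125, -196.27908325195312), (22.738157272338867, 62.75011444091797), 72.35435485839844)
```

Emit:
servo_tool --commands '[[-1, [-0.035, -0.023, 0], [0, 0, 0.14]], [-1, [-0.035, -0.023, 0], [0, 0, 0.14]], [-1, [-0.035, -0.023, 0], [0, 0, 0]], [-1, [-0.035, -0.023, 0], [0, 0, 0]], [-1, [-0.035, -0.023, 0], [0, 0, 0]], [-1, [-0.035, -0.023, 0], [0, 0, 0]], [-1, [-0.035, -0.023, 0], [0, 0, 0]], [-1, [-0.035, -0.023, 0], [0, 0, 0]], [-1, [-0.035, -0.023, 0], [0, 0, 0]], [-1, [-0.035, -0.023, 0], [0, 0, 0]]]'

```text
time_s: 0.93
eef_pos: [408.3, 182.0, 210.1]
ee_rot: [-0.0, 0.152, 0.988, -0.0]
force: [-0.0, 1.1, 0.6]
grip_width: 1.0
grip_force: 0.0
```

Emit:
servo_tool --commands '[[-1, [-0.0282, -0.0161, 0], [0, 0, 0]], [-1, [-0.0282, -0.0161, 0], [0, 0, 0]], [-1, [-0.0282, -0.0161, 0], [0, 0, 0]], [-1, [-0.0282, -0.0161, 0], [0, 0, 0]], [-1, [-0.0282, -0.0161, 0], [0, 0, 0]], [-1, [-0.0282, -0.0161, 0.01], [0, 0, 0]], [-1, [-0.0282, -0.0161, 0.02], [0, 0, 0]], [-1, [-0.0282, -0.0161, 0.02], [0, 0, 0]], [-1, [0, 0, 0.02], [0, 0, 0]], [-1, [0, 0, 0], [0, 0, 0]]]'

```text
time_s: 1.77
eef_pos: [582.7, -7.4, 135.5]
ee_rot: [-0.004, 0.152, 0.988, 0.0]
force: [-1.0, 0.2, -0.4]
grip_width: 0.999
grip_force: 0.0
```

Emit:
servo_tool --commands '[[-1, [0, 0, 0.02], [0, 0, 0]], [-1, [0, 0, 0.02], [0, 0, 0]], [-1, [0, 0, 0.015], [0, 0, 0]], [-1, [0, 0, 0.012], [0, 0, 0]], [-1, [0, 0, 0.008], [0, 0, 0]], [-1, [0, 0, 0], [0, 0, 0]], [-1, [0, 0, 0], [0, 0, 0]]]' --squeeze 50

```text
time_s: 2.35
eef_pos: [584.4, -6.2, 66.0]
ee_rot: [0.0, 0.151, 0.989, -0.0]
force: [-0.2, 0.9, 0.1]
grip_width: 1.0
grip_force: 0.0
```

```bash
python3 - <<'E'
from rig import *
import cv2,numpy as np
a=capture("top")["pixels"][190:290,240:420,::-1]; b=capture("side")["pixels"][170:350,260:440,::-1]
a=cv2.resize(a,None,fx=3,fy=3); b=cv2.resize(b,(300,300)); 
o=np.zeros((300,840,3),np.uint8); o[:,:540]=a; o[:,540:]=b; cv2.imwrite("pics/g.png",o[:,40:])
s=sense();print(s["eef_pos"],s["force"])
E
```

```text
[584.78013165  -6.45559689  66.46070817] [-1.26223773  0.58674041 -0.01764048]
```

View pics/g.png

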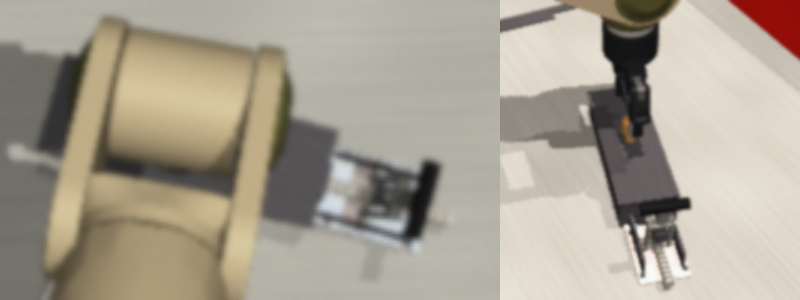

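The side view shows the fingers straddling the orange knob, which is at about (627,127) in the crop. I'll go slightly lower and close.

Emit:
servo_tool --commands '[[-1, [0, -0.0025, 0.004], [0, 0, 0]], [-1, [0, 0, 0], [0, 0, 0]], [0.5, [0, 0, 0], [0, 0, 0]], [1, [0, 0, 0], [0, 0, 0]], [1, [0, 0, 0], [0, 0, 0]], [1, [0, 0, 0], [0, 0, 0]], [1, [0, 0, 0], [0, 0, 0]], [1, [0, 0, 0], [0, 0, 0]]]'

```text
time_s: 3.12
eef_pos: [583.7, -8.8, 61.7]
ee_rot: [0.0, 0.151, 0.988, 0.0]
force: [-1.5, 1.1, 4.2]
grip_width: 0.28
grip_force: 48.8
```

Emit:
servo_tool --commands '[[1, [0, 0, -0.005], [0, 0, 0]], [1, [0, 0, -0.01], [0, 0, 0]], [1, [0, 0, -0.015], [0, 0, 0]], [1, [0, 0, -0.015], [0, 0, 0]], [1, [0.005, 0, 0], [0, 0, 0]], [1, [0.015, 0, 0], [0, 0, 0]], [1, [0.02, 0, 0], [0, 0, 0]], [1, [0.02, 0, 0], [0, 0, 0]], [1, [0.02, 0, 0], [0, 0, 0]], [1, [0.02, 0, 0], [0, 0, 0]]]'

```text
time_s: 3.95
eef_pos: [486.5, 21.4, 105.7]
ee_rot: [-0.0, 0.152, 0.988, -0.0]
force: [0.1, 0.9, -2.5]
grip_width: 0.281
grip_force: 49.3
```

Emit:
servo_tool --commands '[[1, [0.02, 0, 0], [0, 0, 0]], [1, [0.01, 0, 0], [0, 0, 0]], [1, [0, 0, 0], [0, 0, 0]], [1, [0, 0, 0.01], [0, 0, 0]], [1, [0, 0, 0.015], [0, 0, 0]], [1, [0, 0, 0.015], [0, 0, 0]], [1, [0, 0, 0.015], [0, 0, 0]], [1, [0, 0, 0.015], [0, 0, 0]], [1, [0, 0, 0], [0, 0, 0]], [1, [0, 0, 0], [0, 0, 0]]]'

```text
time_s: 4.78
eef_pos: [459.5, 29.9, 35.9]
ee_rot: [-0.001, 0.152, 0.988, -0.0]
force: [-0.0, 0.0, -2.9]
grip_width: 0.281
grip_force: 49.7
```

```bash
python3 - <<'E'
from rig import *
from h import *
a=capture("top"); b=capture("side"); pickle.dump(a,open("t1.pkl","wb"));pickle.dump(b,open("s1.pkl","wb"))
o=np.zeros((300,800,3),np.uint8); o[:,:400]=cv2.resize(a["pixels"][190:340,220:420,::-1],(400,300)); o[:,400:]=cv2.resize(b["pixels"][170:350,200:440,::-1],(400,300)); cv2.imwrite("pics/l.png",o)
s=sense();print(s["eef_pos"],s["force"],s["grip_force"],s["grip_width"])
E
```

```text
[460.19531689  29.80700907  36.95771342] [ 1.37248303  0.12766345 -2.20892375] 49.69502978317905 0.2802145078522848
```

View pics/l.png

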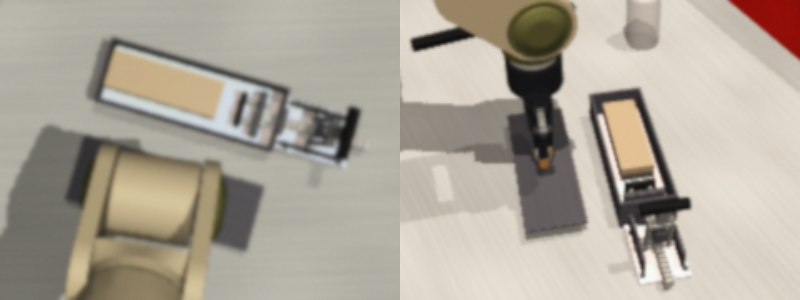

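The lid hangs level over the table, clear of the holder. In the trough the orange stone is at about (165,82) in the left crop. I'll lower the rest of the way.

Emit:
servo_tool --commands '[[1, [0, 0, 0.006], [0, 0, 0]], [1, [0, 0, 0.006], [0, 0, 0]], [1, [0, 0, 0.004], [0, 0, 0]], [1, [0, 0, 0.002], [0, 0, 0]], [1, [0, 0, 0.001], [0, 0, 0]], [1, [0, 0, 0], [0, 0, 0]], [1, [0, 0, 0], [0, 0, 0]]]'

```text
time_s: 5.47
eef_pos: [459.6, 30.0, 17.3]
ee_rot: [0.0, 0.151, 0.988, -0.0]
force: [-0.3, 0.1, -2.3]
grip_width: 0.279
grip_force: 49.7
```

Emit:
servo_tool --commands '[[1, [0, 0, 0.001], [0, 0, 0]], [1, [0, 0, 0.001], [0, 0, 0]], [1, [0, 0, 0], [0, 0, 0]], [1, [0, 0, 0], [0, 0, 0]]]'

```text
time_s: 5.8
eef_pos: [459.8, 29.9, 16.6]
ee_rot: [0.0, 0.151, 0.988, -0.0]
force: [-6.7, -0.4, 16.0]
grip_width: 0.28
grip_force: 52.0
```

Emit:
servo_tool --commands '[[1, [0, 0, -0.0008], [0, 0, 0]], [1, [0, 0, 0], [0, 0, 0]], [0, [0, 0, 0], [0, 0, 0]], [-1, [0, 0, 0], [0, 0, 0]], [-1, [0, 0, 0], [0, 0, 0]], [-1, [0, 0, 0], [0, 0, 0]], [-1, [0, 0, -0.01], [0, 0, 0]], [-1, [0, 0, -0.03], [0, 0, 0]], [-1, [0, 0, -0.04], [0, 0, 0]], [-1, [0, 0, -0.04], [0, 0, 0]]]'

```text
time_s: 6.63
eef_pos: [458.8, 30.1, 137.9]
ee_rot: [-0.001, 0.151, 0.988, 0.0]
force: [1.4, -0.2, 0.4]
grip_width: 1.002
grip_force: 0.0
```

Emit:
servo_tool --commands '[[-1, [0, 0, -0.03], [0, 0, 0]], [1, [0, -0.03, 0], [0, 0, 0]], [1, [0, -0.04, 0], [0, 0, 0]], [1, [0, -0.04, 0], [0, 0, 0]], [1, [0, -0.04, 0], [0, 0, 0]], [1, [0, -0.04, 0], [0, 0, 0]], [1, [0, -0.04, 0], [0, 0, 0]], [1, [0, 0, 0], [0, 0, 0]], [1, [0, 0, 0], [0, 0, 0]]]'

```text
time_s: 7.38
eef_pos: [390.0, -190.9, 166.6]
ee_rot: [0.0, 0.153, 0.988, -0.0]
force: [0.4, 0.1, -0.6]
grip_width: 0.001
grip_force: 0.0
```

```bash
python3 - <<'E'
from rig import *
from h import *
s=sense();print(s["eef_pos"],s["ee_rot"],s["force"],s["grip_width"])
O=np.zeros((300,800,3),np.uint8)
for n in("top","side"):
    c=capture(n); pickle.dump(c,open(n[0]+"2.pkl","wb")); W=pts(c); p=c["pixels"].astype(int)
    if n=="top": O[:,:400]=cv2.resize(c["pixels"][190:340,220:420,::-1],(400,300))
    else: O[:,400:]=cv2.resize(c["pixels"][170:350,200:440,::-1],(400,300))
    hsv=cv2.cvtColor(c["pixels"],cv2.COLOR_RGB2HSV)
    tr=(W[...,0]>480)&(W[...,0]<720)&(abs(W[...,1])<150)
    st=big(tr&(hsv[...,1]>60)&(hsv[...,0]<28)&(p[...,0]>90)&(W[...,2]<60)&(W[...,2]>15))
    v,u=np.nonzero(st); pl=np.array([ray(c,a,b,31)[:2] for a,b in zip(u,v)],np.float32); print(n,"stone",np.median(W[st][:,2]),cv2.minAreaRect(pl))
    bar=(abs(W[...,0]-526)<60)&(abs(W[...,1]+193)<50)&(W[...,2]>108)&(W[...,2]<140)&(p.max(-1)<70)
    if bar.sum()>20:
        bar=big(bar); v,u=np.nonzero(bar); pl=np.array([ray(c,a,b,125)[:2] for a,b in zip(u,v)],np.float32); print("bar",bar.sum(),W[bar].mean(0),cv2.minAreaRect(pl))
    lid=(W[...,0]>330)&(W[...,0]<540)&(abs(W[...,1]-25)<160)&(W[...,2]<20)&(p.max(-1)<110)
    lid=big(lid); v,u=np.nonzero(lid); pl=np.array([ray(c,a,b,9)[:2] for a,b in zip(u,v)],np.float32); print("lid",lid.sum(),W[lid].mean(0),np.percentile(W[lid][:,2],[5,95]),cv2.minAreaRect(pl))
cv2.imwrite("pics/m.png",O)
E
```

```text
[ 390.01833381 -190.90625467  166.55831257] [ 2.11856130e-04  1.53402384e-01  9.88163780e-01 -8.72652580e-05] [ 0.40037199  0.09109455 -0.64208311] 0.0011264456520273893
top stone 30.161954742898786 ((600.8651733398438, 28.719558715820312), (148.7345428466797, 46.90149688720703), 71.76773071289062)
bar 138 [ 526.8242982  -192.21136124  126.78687018] ((526.9647827148438, -190.84239196777344), (17.192914962768555, 60.04893112182617), 73.84265899658203)
lid 3059 [459.23698003  24.43363409   8.06179539] [ 2.07986239 12.6693423 ] ((460.1470031738281, 26.249588012695312), (246.07070922851562, 94.71849060058594), 72.69466400146484)
side stone 31.20972252512255 ((599.9271240234375, 22.753150939941406), (166.97853088378906, 54.67774200439453), 70.61053466796875)
bar 220 [ 524.29983879 -195.87075979  126.30800076] ((526.221435546875, -195.5124969482422), (21.12931251525879, 62.75011444091797), 72.35435485839844)
lid 1305 [436.41620242 -12.43473909   9.02100854] [ 6.1247865  11.80668123] ((461.731201171875, 27.746803283691406), (246.9298095703125, 87.57136535644531), 72.70193481445312)
```

View pics/m.png

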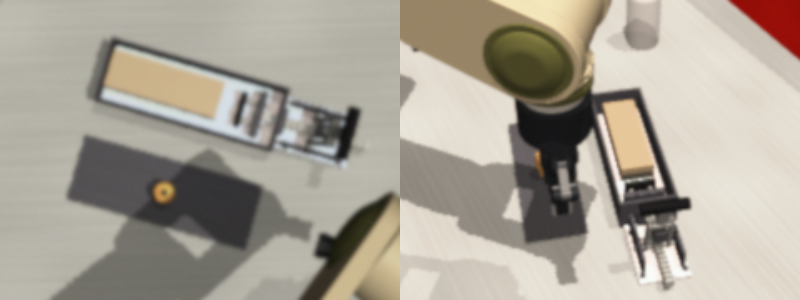

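The lid lies flat on the table at about (165,190) in the left crop, and the arm is clear of it. The next move takes the shut fingers behind the trigger bar at (347,130).

Emit:
servo_tool --commands '[[1, [-0.03, -0.004, 0], [0, 0, 0]], [1, [-0.035, -0.004, 0], [0, 0, 0]], [1, [-0.035, 0, 0], [0, 0, 0]], [1, [-0.031, 0, 0], [0, 0, 0]], [1, [0, 0, 0.02], [0, 0, 0]], [1, [0, 0, 0.02], [0, 0, 0]], [1, [0, 0, 0.018], [0, 0, 0]], [1, [0, 0, 0], [0, 0, 0]], [1, [0, 0, 0], [0, 0, 0]]]'

```text
time_s: 8.23
eef_pos: [513.5, -234.8, 108.1]
ee_rot: [-0.001, 0.15, 0.989, 0.0]
force: [0.3, -0.0, 0.3]
grip_width: 0.001
grip_force: 0.0
```

```bash
cat > st.py <<'E'
from rig import *
from h import *
d=np.array([.3,.954])
def st():
    s=sense(); e=s["eef_pos"]; r=e[:2]-[584.9,-9.2]
    print(round(s["time_s"],2),"hx %.1f hy %.1f z %.1f"%(r@d,r@[-d[1],d[0]],e[2]),"F along d %.1f"%(s["force"][:2]@d),s["force"].round(1))
E
python3 - <<'E'
from st import *
st(); c=capture("side"); cv2.imwrite("pics/b.png",cv2.resize(c["pixels"][240:380,290:450,::-1],(640,560)))
E
```

```text
8.23 hx -236.7 hy 0.4 z 108.1 F along d 0.1 [ 0.3 -0.   0.3]
```

View pics/b.png

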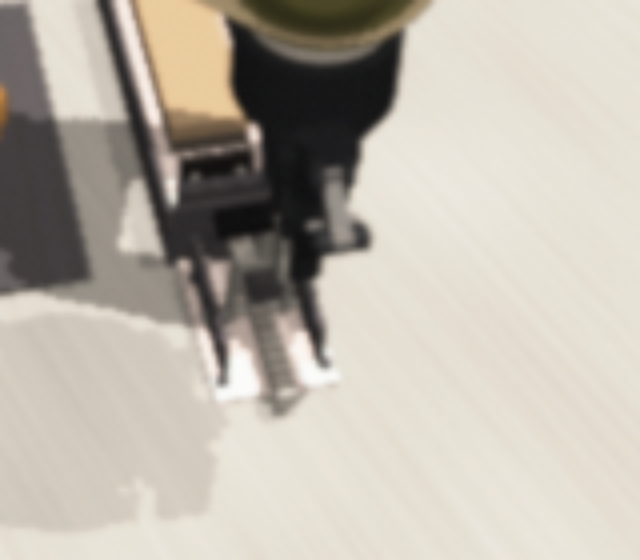

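```bash
python3 - <<'E'
from h import *
c=pickle.load(open("side.pkl","rb"));K=np.array([[c["fx"],0,c["cx"]],[0,c["fy"],c["cy"]],[0,0,1]])
P=np.array([[526.7,-193.6,121.4],[513.5,-234.8,108.1],[526.7+30.5,-193.6-9.6,121.4],[526.7-30.5,-193.6+9.6,121.4]])
p=cv2.projectPoints(P,np.array(c["rvec"],float),np.array(c["tvec"],float),K,None)[0][:,0]
print((p-[290,240])*4)
E
```

```text
[[271.71987283 216.09152872]
 [291.63772261 297.78216522]
 [331.74083263 206.62629282]
 [211.1097979  225.6496674 ]]
```

```bash
python3 - <<'E'
from st import *
c=capture("side");W=pts(c)
for u,v in [(345,240),(360,238),(335,195),(300,270),(290,220),(220,205),(250,215),(320,330)]:
    w=W[240+v//4,290+u//4]; r=w[:2]-[584.9,-9.2]; print((u,v),"hx %.0f hy %.0f z %.0f"%(r@d,r@[-d[1],d[0]],w[2]))
E
```

```text
(345, 240) hx -298 hy -1 z 223
(360, 238) hx -295 hy -9 z 221
(335, 195) hx -280 hy 1 z 235
(300, 270) hx -250 hy 2 z 147
(290, 220) hx -251 hy 10 z 186
(220, 205) hx -116 hy 7 z 46
(250, 215) hx -195 hy 13 z 129
(320, 330) hx -205 hy -28 z 35
```

Emit:
servo_tool --commands '[[1, [0, 0.012, 0], [0, 0, 0]], [1, [0, 0.006, 0], [0, 0, 0]], [1, [0, 0.006, 0], [0, 0, 0]], [1, [0, 0.006, 0], [0, 0, 0]], [1, [0, 0, 0], [0, 0, 0]]]'

```text
time_s: 8.75
eef_pos: [522.6, -206.4, 108.3]
ee_rot: [0.0, 0.151, 0.989, 0.0]
force: [-0.4, 0.5, -0.2]
grip_width: -0.003
grip_force: 0.0
```

```bash
python3 -c "from st import *;st()"
```

```text
8.75 hx -206.9 hy 0.3 z 108.3 F along d 0.3 [-0.4  0.5 -0.2]
```

Emit:
servo_tool --commands '[[1, [0, 0.006, 0], [0, 0, 0]], [1, [0, 0.006, 0], [0, 0, 0]], [1, [0, 0.006, 0], [0, 0, 0]], [1, [0, 0, 0], [0, 0, 0]]]'

```text
time_s: 9.08
eef_pos: [528.0, -190.5, 109.9]
ee_rot: [0.001, 0.151, 0.989, -0.001]
force: [-5.6, -1.9, 13.0]
grip_width: -0.003
grip_force: 6.7
```

```bash
python3 -c "from st import *;st()"
```

```text
9.08 hx -190.0 hy -0.1 z 109.9 F along d -3.5 [-5.6 -1.9 13. ]
```

```bash
python3 - <<'E'
from st import *
O=np.zeros((500,800,3),np.uint8)
c=capture("side");O[:,:400]=cv2.resize(c["pixels"][240:365,310:410,::-1],(400,500))
c=capture("top");O[:,400:]=cv2.resize(c["pixels"][200:300,340:420,::-1],(400,500))
cv2.imwrite("pics/c.png",O);st()
E
```

```text
9.18 hx -190.6 hy -0.1 z 109.8 F along d -3.3 [-6.1 -1.5 13.8]
```

View pics/c.png

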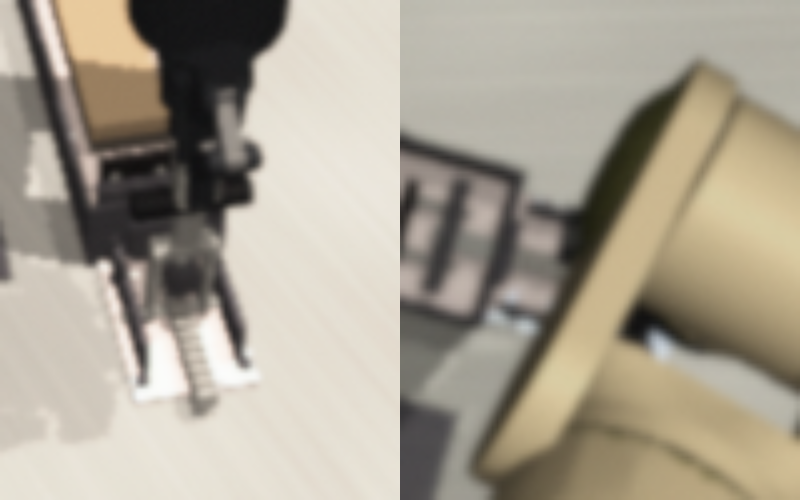

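The shut fingertips seem to ride up on the bar: there are 13 N upward and only 3.5 N along the push. I'll back off and straddle the bar from above with partly opened fingers, so the rear pad's flat inner face does the pushing.

Emit:
servo_tool --commands '[[1, [0, -0.012, 0], [0, 0, 0]], [1, [0, -0.025, 0], [0, 0, 0]], [1, [0, -0.012, -0.01], [0, 0, 0]], [0, [0, 0, -0.03], [0, 0, 0]], [0, [0, 0, -0.02], [0, 0, 0]], [0, [0, 0.02, 0], [0, 0, 0]], [0, [0, 0.025, 0], [0, 0, 0]], [0, [0, 0, 0], [0, 0, 0]], [0, [0, 0, 0], [0, 0, 0]]]'

```text
time_s: 9.93
eef_pos: [526.7, -193.6, 168.6]
ee_rot: [0.0, 0.151, 0.989, -0.0]
force: [-0.2, 0.2, -0.8]
grip_width: 0.5
grip_force: 0.0
```

```bash
python3 - <<'E'
from st import *
st(); print(sense()["grip_width"])
c=capture("side");W=pts(c);p=c["pixels"].astype(int)
bar=(abs(W[...,0]-526)<60)&(abs(W[...,1]+193)<50)&(W[...,2]>108)&(W[...,2]<140)&(p.max(-1)<70)
bar=big(bar);print(bbox(bar)); w=W[bar].mean(0); r=w[:2]-[584.9,-9.2]; print(w, r@d, r@[-d[1],d[0]])
E
```

```text
9.93 hx -193.4 hy 0.2 z 168.6 F along d 0.2 [-0.2  0.2 -0.8]
0.4995470050134544
(np.int64(344), np.int64(373), np.int64(289), np.int64(299), np.int64(219))
[ 524.29140466 -195.88439796  126.3436045 ] -196.27949425042615 1.8152805644550156
```

Emit:
servo_tool --commands '[[0, [0, 0, 0.02], [0, 0, 0]], [0, [0, 0, 0.02], [0, 0, 0]], [0, [0, 0, 0.012], [0, 0, 0]], [0, [0, 0, 0.007], [0, 0, 0]], [0.3, [0, 0, 0], [0, 0, 0]], [0.3, [0, 0, 0], [0, 0, 0]], [0.3, [0, 0, 0], [0, 0, 0]]]'

```text
time_s: 10.57
eef_pos: [526.8, -194.9, 110.0]
ee_rot: [0.001, 0.152, 0.988, -0.0]
force: [0.4, -0.6, 0.4]
grip_width: 0.35
grip_force: 0.0
```

```bash
python3 -c "from st import *;st();print(sense()['grip_width'])"
```

```text
10.57 hx -194.6 hy -0.3 z 110.0 F along d -0.5 [ 0.4 -0.6  0.4]
0.34972257254914246
```

Emit:
servo_tool --commands '[[0.3, [0, 0.005, 0], [0, 0, 0]], [0.3, [0, 0.005, 0], [0, 0, 0]], [0.3, [0, 0.005, 0], [0, 0, 0]], [0.3, [0, 0.005, 0], [0, 0, 0]], [0.3, [0, 0, 0], [0, 0, 0]]]'

```text
time_s: 10.98
eef_pos: [532.7, -174.2, 109.2]
ee_rot: [0.0, 0.151, 0.989, 0.0]
force: [0.6, -1.1, 0.5]
grip_width: 0.348
grip_force: 0.0
```

```bash
python3 -c "from st import *;st();print(sense()['grip_width'])"
```

```text
10.98 hx -173.0 hy 0.3 z 109.2 F along d -0.8 [ 0.6 -1.1  0.5]
0.347639218794671
```

Emit:
servo_tool --commands '[[0.3, [0, 0.005, 0], [0, 0, 0]], [0.3, [0, 0.005, 0], [0, 0, 0]], [0.3, [0, 0.005, 0], [0, 0, 0]], [0.3, [0, 0.005, 0], [0, 0, 0]], [0.3, [0, 0, 0], [0, 0, 0]]]'

```text
time_s: 11.4
eef_pos: [538.6, -155.2, 109.0]
ee_rot: [0.0, 0.151, 0.989, 0.0]
force: [-0.3, -0.4, -0.5]
grip_width: 0.351
grip_force: 0.0
```

```bash
python3 - <<'E'
from st import *
st()
O=np.zeros((500,800,3),np.uint8)
c=capture("side");O[:,:400]=cv2.resize(c["pixels"][240:365,310:410,::-1],(400,500))
c=capture("top");O[:,400:]=cv2.resize(c["pixels"][200:300,260:420,::-1],(400,250)).repeat(2,0)
cv2.imwrite("pics/d.png",O)
E
```

```text
11.4 hx -153.2 hy 0.4 z 109.0 F along d -0.5 [-0.3 -0.4 -0.5]
```

View pics/d.png

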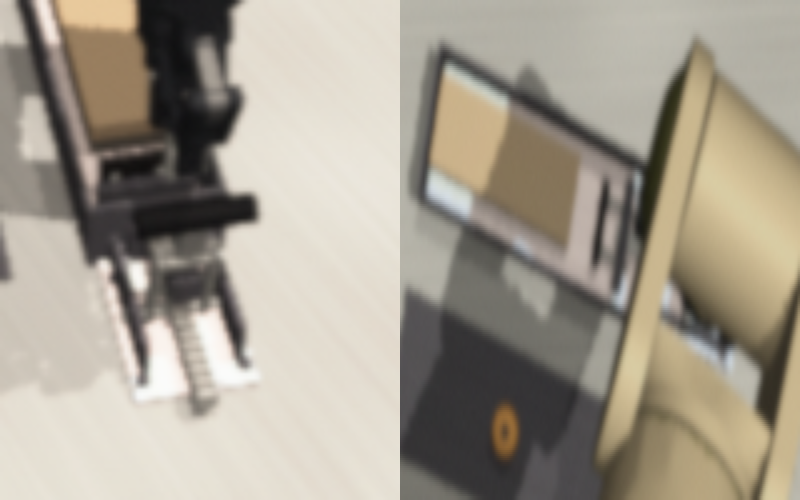

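The bar at (195,210) in the left crop is still at rest, and the fingers passed over it without touching. The fingertips must stand higher than I assumed, so I'll measure them from depth.

```bash
python3 - <<'E'
from st import *
st()
for n in("side",):
    c=capture(n);W=pts(c);p=c["pixels"].astype(int)
    r=W[...,:2]-[584.9,-9.2]; hx=r@d; hy=r@[-d[1],d[0]]
    for lo in range(80,220,8):
        m=(hx>-215)&(hx<-90)&(abs(hy)<45)&(W[...,2]>=lo)&(W[...,2]<lo+8)
        if m.any(): v,u=np.nonzero(m);print(lo,m.sum(),"hx",np.percentile(hx[m],[5,50,95]).round(),"hy",np.percentile(hy[m],[5,50,95]).round(),"u",u.min(),u.max(),"v",v.min(),v.max())
E
```

```text
11.5 hx -154.0 hy 0.3 z 109.0 F along d 0.6 [-0.1  0.6 -0.6]
80 54 hx [-189. -184. -177.] hy [-17.   2.  14.] u 349 364 v 299 306
88 11 hx [-191. -190. -183.] hy [-7.  3.  5.] u 354 361 v 299 303
96 15 hx [-193. -192. -190.] hy [-8. -1.  5.] u 355 361 v 299 301
104 9 hx [-195. -193. -190.] hy [-6. -0.  5.] u 355 361 v 298 299
112 17 hx [-199. -198. -196.] hy [-29.  -1.  25.] u 345 373 v 294 299
120 129 hx [-201. -199. -189.] hy [-30.  -3.  27.] u 344 374 v 288 299
128 106 hx [-199. -194. -174.] hy [-28.   3.  28.] u 344 374 v 271 296
136 34 hx [-182. -174. -135.] hy [-4.  5. 10.] u 347 360 v 267 284
144 47 hx [-182. -175. -135.] hy [-11.   5.  10.] u 347 362 v 265 283
152 37 hx [-183. -177. -133.] hy [-6.  5. 10.] u 347 361 v 261 280
160 11 hx [-179. -139. -131.] hy [ 2.  9. 10.] u 347 359 v 259 277
168 13 hx [-179. -138. -132.] hy [ 4. 11. 13.] u 346 353 v 255 273
176 38 hx [-200. -188. -124.] hy [-10.   9.  12.] u 344 366 v 245 277
184 44 hx [-203. -198. -108.] hy [-10.  10.  12.] u 344 367 v 242 276
192 44 hx [-208. -178. -139.] hy [-8.  9. 15.] u 344 367 v 241 275
200 74 hx [-211. -178. -141.] hy [-14.   7.  16.] u 345 369 v 246 273
208 47 hx [-214. -177. -141.] hy [-15.  10.  16.] u 345 368 v 244 271
216 38 hx [-202. -175. -143.] hy [-12.  12.  17.] u 345 367 v 243 268
```

Emit:
servo_tool --commands '[[0, [0, 0, -0.02], [0, 0, 0]], [0, [0, 0, -0.02], [0, 0, 0]], [0, [0, -0.02, 0], [0, 0, 0]], [0, [0, -0.02, 0], [0, 0, 0]], [0, [0, 0, 0], [0, 0, 0]], [0, [0, 0, 0.02], [0, 0, 0]], [0, [0, 0, 0.02], [0, 0, 0]], [0, [0, 0, 0.015], [0, 0, 0]], [0, [0, 0, 0.008], [0, 0, 0]], [0, [0, 0, 0], [0, 0, 0]]]'

```text
time_s: 12.38
eef_pos: [525.7, -193.7, 84.4]
ee_rot: [-0.001, 0.152, 0.988, 0.001]
force: [-0.3, -1.1, -0.8]
grip_width: 0.5
grip_force: 0.0
```

Emit:
servo_tool --commands '[[0.3, [0, 0, 0], [0, 0, 0]], [0.3, [0, 0, 0], [0, 0, 0]], [0.3, [0, 0, 0], [0, 0, 0]]]'

```text
time_s: 12.63
eef_pos: [526.9, -194.6, 87.0]
ee_rot: [0.001, 0.151, 0.988, -0.0]
force: [0.5, 0.0, 0.6]
grip_width: 0.351
grip_force: 0.0
```

```bash
python3 -c "from st import *;st();print(sense()['grip_width'])"
```

```text
12.63 hx -194.2 hy -0.3 z 87.0 F along d 0.2 [0.5 0.  0.6]
0.3511780688299055
```

Emit:
servo_tool --commands '[[0.3, [0, 0.005, 0], [0, 0, 0]], [0.3, [0, 0.005, 0], [0, 0, 0]], [0.3, [0, 0.005, 0], [0, 0, 0]], [0.3, [0, 0.005, 0], [0, 0, 0]], [0.3, [0, 0, 0], [0, 0, 0]]]'

```text
time_s: 13.05
eef_pos: [532.7, -174.3, 86.2]
ee_rot: [0.0, 0.151, 0.989, -0.0]
force: [-0.7, -2.9, 1.1]
grip_width: 0.352
grip_force: 0.7
```

```bash
cat >> st.py <<'E'
def bar():
    c=capture("side");W=pts(c);p=c["pixels"].astype(int)
    r=W[...,:2]-[584.9,-9.2]; hx=r@d; hy=r@[-d[1],d[0]]
    m=(p.max(-1)<70)&(W[...,2]>112)&(W[...,2]<136)&(abs(hy)>15)&(abs(hy)<33)&(hx>-215)&(hx<-110)
    print("bar n",m.sum(),"hx %.1f (rest -196)"%np.median(hx[m]),"z %.1f"%np.median(W[m][:,2]))
E
python3 -c "from st import *;st();bar();print(sense()['grip_width'])"
```

```text
13.05 hx -173.2 hy 0.2 z 86.2 F along d -2.9 [-0.7 -2.9  1.1]
bar n 66 hx -183.9 (rest -196) z 128.7
0.35000745584888093
```

Emit:
servo_tool --commands '[[0.3, [0, 0.005, 0], [0, 0, 0]], [0.3, [0, 0.005, 0], [0, 0, 0]], [0.3, [0, 0.005, 0], [0, 0, 0]], [0.3, [0, 0.005, 0], [0, 0, 0]], [0.3, [0, 0.005, 0], [0, 0, 0]], [0.3, [0, 0.005, 0], [0, 0, 0]], [0.3, [0, 0.005, 0], [0, 0, 0]], [0.3, [0, 0, 0], [0, 0, 0]]]'

```text
time_s: 13.77
eef_pos: [543.1, -140.9, 85.7]
ee_rot: [-0.0, 0.151, 0.989, 0.0]
force: [0.8, -2.7, -0.4]
grip_width: 0.346
grip_force: 1.4
```

```bash
cat >> st.py <<'E'
def jaw():
    # profile along holder axis at centre, from the top camera
    c=capture("top"); R=cv2.Rodrigues(np.array(c["rvec"],float))[0]; K=np.array([[c["fx"],0,c["cx"]],[0,c["fy"],c["cy"]],[0,0,1]])
    hsv=cv2.cvtColor(c["pixels"],cv2.COLOR_RGB2HSV).astype(int)
    out=[]
    for x in np.arange(-118,124,2.):
        q=[]
        for y in (-12,-6,0,6,12):
            w=np.array([584.9,-9.2])+x*d+y*np.array([-d[1],d[0]])
            u,v=cv2.projectPoints(np.array([[w[0],w[1],31.]]),np.array(c["rvec"],float),np.array(c["tvec"],float),K,None)[0][0,0]
            q.append(hsv[int(round(v)),int(round(u))])
        out.append((x,*np.median(q,0)))
    o=np.array(out); st_=(o[:,2]>60)&(o[:,1]<28)
    print("stone hx %.0f..%.0f"%(o[st_,0].min(),o[st_,0].max()),"V profile",[(int(a[0]),int(a[3])) for a in o if a[0]<-20][::2])
E
python3 -c "from st import *;st();bar();jaw();print(sense()['grip_width'])"
```

```text
13.77 hx -138.2 hy 0.3 z 85.7 F along d -2.3 [ 0.8 -2.7 -0.4]
bar n 63 hx -149.8 (rest -196) z 128.0
stone hx -118..114 V profile [(-118, 138), (-114, 190), (-110, 196), (-106, 197), (-102, 197), (-98, 195), (-94, 168), (-90, 85), (-86, 43), (-82, 48), (-78, 62), (-74, 101), (-70, 152), (-66, 158), (-62, 146), (-58, 83), (-54, 60), (-50, 140), (-46, 186), (-42, 189), (-38, 173), (-34, 144), (-30, 134), (-26, 133), (-22, 133)]
0.3504762331925879
```

Emit:
servo_tool --commands '[[0.3, [0, 0.005, 0], [0, 0, 0]], [0.3, [0, 0.002, 0], [0, 0, 0]], [0.3, [0, 0, 0], [0, 0, 0]], [0.3, [0, -0.015, 0], [0, 0, 0]], [0.3, [0, -0.018, 0], [0, 0, 0]], [0.3, [0, -0.018, 0], [0, 0, 0]], [0.3, [0, -0.012, 0], [0, 0, 0]], [0.3, [0, 0, 0], [0, 0, 0]], [0.3, [0, 0, 0], [0, 0, 0]]]'

```text
time_s: 14.62
eef_pos: [526.0, -195.0, 85.9]
ee_rot: [-0.0, 0.152, 0.988, 0.0]
force: [0.3, 0.4, 1.5]
grip_width: 0.35
grip_force: 0.0
```

```bash
python3 -c "from st import *;st();bar();jaw()"
```

```text
14.62 hx -194.9 hy 0.4 z 85.9 F along d 0.5 [0.3 0.4 1.5]
bar n 60 hx -196.5 (rest -196) z 126.5
stone hx -34..114 V profile [(-118, 55), (-114, 89), (-110, 140), (-106, 165), (-102, 158), (-98, 161), (-94, 163), (-90, 155), (-86, 132), (-82, 90), (-78, 58), (-74, 77), (-70, 127), (-66, 153), (-62, 163), (-58, 123), (-54, 49), (-50, 87), (-46, 169), (-42, 189), (-38, 174), (-34, 145), (-30, 134), (-26, 134), (-22, 134)]
```

Emit:
servo_tool --commands '[[0.3, [0, 0.008, 0], [0, 0, 0]], [0.3, [0, 0.006, 0], [0, 0, 0]], [0.3, [0, 0.006, 0], [0, 0, 0]], [0.3, [0, 0.006, 0], [0, 0, 0]], [0.3, [0, 0.006, 0], [0, 0, 0]], [0.3, [0, 0.006, 0], [0, 0, 0]], [0.3, [0, 0.006, 0], [0, 0, 0]], [0.3, [0, 0, 0], [0, 0, 0]], [0.3, [0, 0, 0], [0, 0, 0]]]'

```text
time_s: 15.47
eef_pos: [539.3, -152.9, 85.9]
ee_rot: [-0.0, 0.151, 0.988, 0.0]
force: [0.1, -2.2, 1.2]
grip_width: 0.349
grip_force: 1.1
```

```bash
python3 -c "from st import *;st();bar();jaw()"
```

```text
15.47 hx -150.7 hy 0.4 z 85.9 F along d -2.0 [ 0.1 -2.2  1.2]
bar n 60 hx -161.8 (rest -196) z 130.5
stone hx -118..114 V profile [(-118, 197), (-114, 190), (-110, 158), (-106, 54), (-102, 55), (-98, 94), (-94, 112), (-90, 139), (-86, 163), (-82, 157), (-78, 146), (-74, 119), (-70, 71), (-66, 66), (-62, 106), (-58, 150), (-54, 172), (-50, 147), (-46, 71), (-42, 58), (-38, 122), (-34, 137), (-30, 133), (-26, 133), (-22, 133)]
```

Emit:
servo_tool --commands '[[0.3, [0, 0.004, 0], [0, 0, 0]], [0.3, [0, 0.004, 0], [0, 0, 0]], [0.3, [0, 0, 0], [0, 0, 0]], [0.3, [0, 0, 0], [0, 0, 0]]]'

```text
time_s: 15.9
eef_pos: [541.6, -145.4, 85.7]
ee_rot: [-0.0, 0.151, 0.988, 0.0]
force: [0.4, -3.6, -0.9]
grip_width: 0.351
grip_force: 1.5
```

```bash
python3 -c "from st import *;st()"
```

```text
15.9 hx -143.0 hy 0.4 z 85.7 F along d -3.4 [ 0.4 -3.6 -0.9]
```

Emit:
servo_tool --commands '[[0.3, [0, 0.004, 0], [0, 0, 0]], [0.3, [0, 0.004, 0], [0, 0, 0]], [0.3, [0, 0, 0], [0, 0, 0]], [0.3, [0, 0, 0], [0, 0, 0]]]'

```text
time_s: 16.23
eef_pos: [543.8, -137.9, 85.7]
ee_rot: [-0.0, 0.151, 0.988, 0.0]
force: [-1.3, -4.6, -3.4]
grip_width: 0.351
grip_force: 2.1
```

```bash
python3 -c "from st import *;st();bar();jaw()"
```

```text
16.23 hx -135.1 hy 0.6 z 85.7 F along d -4.8 [-1.3 -4.6 -3.4]
bar n 64 hx -146.6 (rest -196) z 128.5
stone hx -118..116 V profile [(-118, 135), (-114, 148), (-110, 183), (-106, 197), (-102, 197), (-98, 197), (-94, 196), (-90, 170), (-86, 104), (-82, 63), (-78, 69), (-74, 127), (-70, 119), (-66, 73), (-62, 61), (-58, 99), (-54, 145), (-50, 157), (-46, 129), (-42, 61), (-38, 59), (-34, 115), (-30, 131), (-26, 133), (-22, 133)]
```

Emit:
servo_tool --commands '[[0.3, [0, 0.003, 0], [0, 0, 0]], [0.3, [0, 0, 0], [0, 0, 0]], [0.3, [0, -0.015, 0], [0, 0, 0]], [0.3, [0, -0.018, 0], [0, 0, 0]], [0.3, [0, -0.018, 0], [0, 0, 0]], [0.3, [0, -0.008, 0], [0, 0, 0]], [0.3, [0, 0, 0], [0, 0, 0]], [0.3, [0, 0, 0], [0, 0, 0]], [0.3, [0, 0, 0], [0, 0, 0]]]'

```text
time_s: 17.08
eef_pos: [527.5, -190.5, 86.1]
ee_rot: [0.0, 0.151, 0.989, 0.0]
force: [0.1, -0.3, 0.4]
grip_width: 0.349
grip_force: 0.0
```

```bash
python3 -c "from st import *;st();bar();jaw()"
```

```text
17.08 hx -190.2 hy 0.3 z 86.1 F along d -0.3 [ 0.1 -0.3  0.4]
bar n 60 hx -196.8 (rest -196) z 127.5
stone hx -38..116 V profile [(-118, 56), (-114, 91), (-110, 138), (-106, 160), (-102, 153), (-98, 160), (-94, 160), (-90, 155), (-86, 164), (-82, 159), (-78, 166), (-74, 158), (-70, 124), (-66, 74), (-62, 59), (-58, 98), (-54, 144), (-50, 158), (-46, 142), (-42, 73), (-38, 49), (-34, 105), (-30, 131), (-26, 134), (-22, 134)]
```

Emit:
servo_tool --commands '[[0.3, [0, 0.006, 0], [0, 0, 0]], [0.3, [0, 0.004, 0], [0, 0, 0]], [0.3, [0, 0.004, 0], [0, 0, 0]], [0.3, [0, 0, 0], [0, 0, 0]], [0.3, [0, 0, 0], [0, 0, 0]]]'

```text
time_s: 17.6
eef_pos: [531.8, -178.2, 86.4]
ee_rot: [0.0, 0.151, 0.989, -0.0]
force: [-0.2, -3.5, 2.3]
grip_width: 0.35
grip_force: 2.0
```

```bash
python3 -c "from st import *;st();st()"
```

```text
17.6 hx -177.1 hy -0.0 z 86.4 F along d -3.4 [-0.2 -3.5  2.3]
17.6 hx -177.1 hy -0.0 z 86.4 F along d -3.4 [-0.2 -3.5  2.3]
```

Emit:
servo_tool --commands '[[0.3, [0, 0.003, 0], [0, 0, 0]], [0.3, [0, 0.003, 0], [0, 0, 0]], [0.3, [0, 0, 0], [0, 0, 0]], [0.3, [0, 0, 0], [0, 0, 0]]]'

```text
time_s: 17.93
eef_pos: [533.5, -173.0, 86.4]
ee_rot: [0.001, 0.151, 0.988, -0.001]
force: [-0.9, -5.2, 4.5]
grip_width: 0.354
grip_force: 2.7
```

```bash
cat >> st.py <<'E'
def av(n=6):
    F=[];X=[]
    for _ in range(n):
        capture("top"); s=sense(); F.append(s["force"]); X.append((s["eef_pos"][:2]-[584.9,-9.2])@d)
    F=np.mean(F,0); print(round(s["time_s"],2),"hx %.1f Fd %.2f"%(np.mean(X),F[:2]@d),F.round(2))
E
python3 -c "from st import *;av()"
```

```text
18.23 hx -171.7 Fd -5.58 [-1.31 -5.44  4.2 ]
```

Emit:
servo_tool --commands '[[0.3, [0, 0.003, 0], [0, 0, 0]], [0.3, [0, 0.003, 0], [0, 0, 0]], [0.3, [0, 0, 0], [0, 0, 0]], [0.3, [0, 0, 0], [0, 0, 0]]]'

```text
time_s: 18.57
eef_pos: [535.3, -167.5, 86.6]
ee_rot: [0.001, 0.151, 0.988, -0.001]
force: [-2.0, -6.1, 5.4]
grip_width: 0.352
grip_force: 3.1
```

```bash
python3 -c "from st import *;av();bar();jaw()"
```

```text
18.87 hx -165.9 Fd -6.14 [-1.63 -5.92  5.22]
bar n 60 hx -177.8 (rest -196) z 130.4
stone hx -38..116 V profile [(-118, 41), (-114, 76), (-110, 117), (-106, 159), (-102, 149), (-98, 160), (-94, 156), (-90, 151), (-86, 164), (-82, 158), (-78, 165), (-74, 158), (-70, 130), (-66, 117), (-62, 84), (-58, 59), (-54, 97), (-50, 135), (-46, 139), (-42, 73), (-38, 48), (-34, 106), (-30, 131), (-26, 133), (-22, 134)]
```

Emit:
servo_tool --commands '[[0.3, [0, 0.003, 0], [0, 0, 0]], [0.3, [0, 0.003, 0], [0, 0, 0]], [0.3, [0, 0, 0], [0, 0, 0]], [0.3, [0, 0, 0], [0, 0, 0]]]'

```text
time_s: 19.3
eef_pos: [537.2, -161.9, 86.7]
ee_rot: [0.001, 0.152, 0.988, -0.001]
force: [-2.3, -6.7, 5.7]
grip_width: 0.353
grip_force: 3.5
```

```bash
python3 -c "from st import *;av();bar()"
```

```text
19.6 hx -160.1 Fd -6.74 [-2.19 -6.38  5.79]
bar n 56 hx -171.8 (rest -196) z 130.6
```

Emit:
servo_tool --commands '[[0.3, [0, 0.003, 0], [0, 0, 0]], [0.3, [0, 0.002, 0], [0, 0, 0]], [0.3, [0, 0, 0], [0, 0, 0]], [0.3, [0, 0, 0], [0, 0, 0]]]'

```text
time_s: 19.98
eef_pos: [538.7, -157.3, 86.8]
ee_rot: [0.001, 0.152, 0.988, -0.001]
force: [-2.8, -8.2, 7.0]
grip_width: 0.351
grip_force: 3.9
```

```bash
python3 - <<'E'
from st import *
av();bar();jaw()
c=capture("top"); cv2.imwrite("pics/f.png",cv2.resize(c["pixels"][190:310,240:400,::-1],(800,600),interpolation=cv2.INTER_CUBIC))
E
```

```text
20.28 hx -155.2 Fd -7.57 [-2.73 -7.08  6.53]
bar n 60 hx -166.4 (rest -196) z 129.9
stone hx -118..116 V profile [(-118, 190), (-114, 115), (-110, 67), (-106, 63), (-102, 85), (-98, 126), (-94, 152), (-90, 144), (-86, 162), (-82, 157), (-78, 165), (-74, 158), (-70, 131), (-66, 122), (-62, 112), (-58, 74), (-54, 62), (-50, 99), (-46, 123), (-42, 72), (-38, 49), (-34, 105), (-30, 130), (-26, 134), (-22, 133)]
```

View pics/f.png

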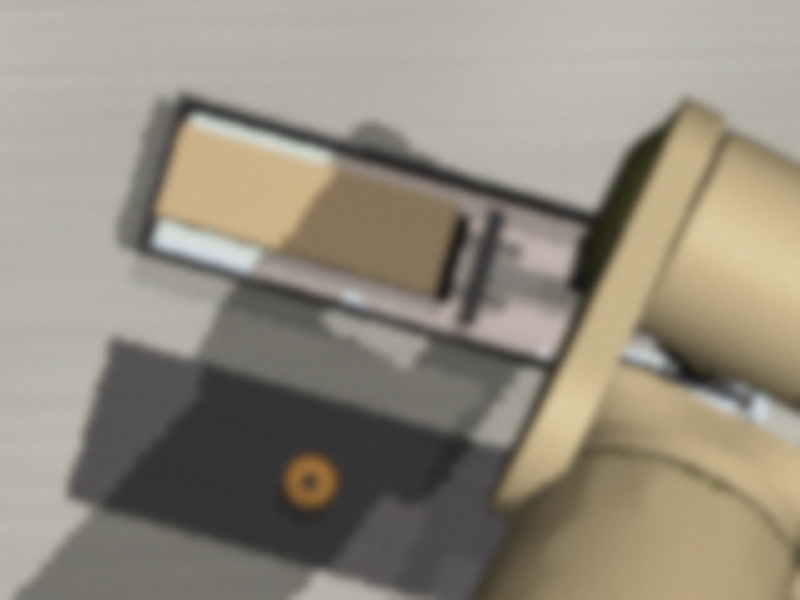

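The stone, from about (160,170) to (460,250), lies straight against the stop. The pad touches its end, and the gap between pad and jaw has closed by about 8 mm, which means roughly 12–13 N. The force reading gives about 11 N, and the lid is flat on the table, so I'm handing it in.

```bash
python3 -c "from rig import *;print(finish_job())"
```

```text
the job is handed in; nothing more can be done
None
```

The job is handed in, with no verdict returned: the lid lies flat beside the holder, the stone is against the stop at an estimated 11–13 N, and the trigger is still being pushed; bottle, cup and knife were not touched by any planned move, though I did not re-check their positions.

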